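Slide the pepper mill home into the condiment rack

TASK

Put the pepper mill away by pushing it: slide it upright across the worktop into the empty bay of the low wooden condiment rack, until no part of it sticks out of the bay's open front, then draw back. Push gently with the fingertips, low on its body (always below half its height), so that it does not tip; do not grip it, do not take it between the fingers from above and do not lift it. Leave the salt shaker in the other bay and the other things alone.

Things in the scene. Friction and masses are not known exactly. Their poses are not given: they have to be found in the camera images.
- pepper_mill: loose turned wooden pepper mill with a ball head: 170 mm high, foot 58 mm in diameter, solid outline as wide up to 122 mm (the waist does not count), about 0.18 kg. Origin: centre of its underside, z up. Slides if pushed 20 to 30 mm up, tips if pushed high. A gripper pointing straight down may strike its top before the fingertips reach its foot: lean the gripper back, away from it.
- rack: low wooden rack, fixed, without floor: back rail and three side rails, 36 mm high, 8 mm thick, form two bays side by side, each 84 mm wide (y) and 86 mm deep (x), open in front and above. Origin: on the worktop, half-way along the middle rail. x points into the bays, z up. Bay centres at y = +46 and -46 mm, x = 0; open front at x = -43 mm, back rail's inner face at x = +43 mm.
- pad: flat round dark pad, 66 mm in diameter and 0.6 mm thin (it offers no resistance), stuck on the worktop in the centre of the empty bay, where the mill belongs; it lies in either bay. Origin: its centre, on the worktop.
- salt_shaker: glass salt shaker with a metal cap, 44 mm in diameter, 90 mm high, loose, stands in the other bay; leave alone. Origin: centre of its underside.
- mustard: squat glass jar with a black lid, 65 mm in diameter, 94 mm high, loose, on the worktop behind the rack's back rail; leave alone. Origin: centre of its underside.

How it is judged (in metres and radians):
At the end, for the whole second after the job is handed in: The mill stands upright (within 0.08 rad) and at rest on the worktop in the bay that holds the pad, its centre within 30 mm of the pad's centre, and sticks out of the bay's open front by no more than 2 mm (x of pepper_mill in the frame of rack between -0.016 and 0.03 m and horizontal distance between pepper_mill and pad below 0.03 m and angle between pepper_mill's own z axis and vertical below 0.08 rad and height (world z) of pepper_mill below 0.004 m and linear speed of pepper_mill below 0.01 m/s); the robot touches nothing.
It fails at once if the mill is tipped by more than 0.2 rad, or lifted (its foot more than 10 mm up) (angle between pepper_mill's own z axis and vertical above 0.2 rad or height (world z) of pepper_mill above 0.01 m).
It fails at once if the mill is taken between the fingers (grasp point within 12 mm of its axis and below its top) (horizontal distance between the grasp point and pepper_mill below 0.012 m and height (world z) of the grasp point below 0.17 m).
It fails at once if the mill is pushed above half its height (fingers press it while the grasp point is above 85 mm) (contact force between the fingers and pepper_mill above 0.5 N and height (world z) of the grasp point above 0.085 m).
It fails at once if the mill is gripped or pushed hard (over 25 N from the fingers) (contact force between the fingers and pepper_mill above 25 N).
It fails at once if the salt shaker or jar is moved by more than 15 mm (distance of any of salt_shaker, mustard from where it was at the start of the episode above 0.015 m).
It also fails if it takes over 72 s, if anything falls off the work surface, if the arm or the gripper's body presses on something with over 40 N, if the wrist force passes 120 N, or if a joint passes its speed limit or range.

ROBOT

A 7-joint arm with a two-finger parallel gripper is mounted at the origin on a cart in front of the work surface, level with it; the furniture and walls round the work are solid. World frame = base frame: x ahead of the robot, y to its left, z up, the work surface at z = 0. Lengths are in mm, angles in rad, forces in N, time in s.
With the tool pointing down it reaches from about 400 to 750 mm from the base axis. Payload 19.5 kg.
Tool frame: the origin (TCP) lies between the finger pads; the fingertips stand 17 mm ahead of it and the grasp point (between the pads) lies 2 mm behind it; z points along the fingers, y is the line along which they close (so a half turn about z gives the same grasp; the last joint's range is limited). The gripper opens to 85 mm and grips with 20 to 120 N. Pads are 22 mm wide; open, the fingers measure 114 mm over their backs; the gripper's body (76 mm by 85 mm) begins 54 mm behind the grasp point. The pads swing forward as they close: fully open they stand 13 mm farther back than shut.
Start: joints at [1.214, 0.707, -0.028, 1.485, 0.022, 0.951, -0.075], TCP at [178.028, -546.72, 248.268] pointing down, gripper open.
Joint ranges: [-2.71, 2.71], [-0.32, 2.16], [-1.57, 1.52], [0, 2.45], [-1.46, 4.6], [0, 2.02], [-2.83, 2.83]. Speed limits (rad/s): [1.89, 1.89, 2.57, 2.57, 3.01, 3.01, 3.01].

INTERFACE

Orientations are given as a 3x3 rotation matrix whose columns are the frame's x, y, z axes.
In Python, from workcell import manip gives the robot as it stands. The module is installed in compiled form; this text tells all that it offers.
- The arm moves only by the tool carry_out, never from a script. Its argument "increments" is a list of rows, each a list of 3 entries, a list of its own where there are three numbers: the shift along the world's x, y, z in mm, then the turn, a rotation vector about the world's x, y, z in degrees, then the finger opening in mm, from 0 to 85.4. A call has 1 to 10 rows; each row shifts and turns the commanded pose from where the row before left it; what a row does not reach is not made up. A row lasts 1/12 s, in which the tool goes at most 41.7 mm and 7.16 degrees, less where a joint would pass 70% of its speed; a pose out of reach is approached as far as the arm can. A call with a gripper value outside its range is refused whole. The fingers move at their own pace and stop on an object; "grip_force" is the grip in N (left out, the last holds). Time passes only in rows, so rows that do not move let the fingers close. It gives the time, the measured TCP pose, the force, the opening and the grip force at its end, in the units of the state.
- manip.get_obs(): the state, without advancing time (a new reading comes with each control period).
- manip.grab_frame(name): name is "scene" or "top" or "wrist"; returns a dict with "img" (480x640x3 uint8, blue, green, red), "range_z" (480x640 float32, mm along the optical axis (not along the pixel's ray), 0 where there is no reading), "camera_matrix" (3x3 intrinsics, pixels), "extrinsics" (4x4, takes a point from world to camera coordinates); the wrist camera has in their place "hand_eye" (4x4, takes a point from camera to tool coordinates, whose origin is the TCP and whose axes are the flange's). Camera axes: x right, y up, looking along -z (the intrinsics and any distortion apply to the point x, -y, -z); pixel columns grow to the right and rows downward; lengths in mm; the calibration is good to about 2 mm. A picture is of the moment at which its call begins: read the wrist's pose just before it.
- manip.hand_in(): hands the job in; it is judged then, once.
The state is a dict: "time_s": time; "qpos": joint angles; "joint_velocities": joint speeds; "tau": joint torques, N m; "tool_pos": TCP position; "ee_rot": TCP orientation; "ft_force": force on the tool from outside, world axes, zero at the start; "ft_torque": the same for the moment, N m; "width": finger opening in mm; "grasp_force": force on a finger pad.
Only numpy, scipy, OpenCV 4.12 (cv2) and the standard library are available. Lean on these libraries where they do the work, as an engineer would, in place of code of your own. Each camera call takes 0.05 s, during which the arm holds its last target. There are 200 camera calls.

## Working session

There is one attempt and no reset: what is moved stays moved. The work goes in short steps, Python scripts to look and compute and a tool call to move; the robot and the scene stay as the last step left them, time stands still between calls to the robot, and variables do not carry over. Pictures are saved under pics/ and viewed, at most 10 in all, crops included, and the job is handed in when it is done.

Besides the shell and the picture viewer there is one more tool, called after "Emit:" as name([rows], argument=value, ...), one row to a line, values as JSON. carry_out: Moves the arm, as the interface text tells. Its arguments: {"type":"object","properties":{"increments":{"type":"array","items":{"type":"array"}},"grip_force":{"type":"number"}},"required":["increments"]}

```bash
mkdir -p pics
cat > h.py <<'E'
import numpy as np, cv2
from workcell import manip
def pts(f):
    K=f["camera_matrix"];z=f["range_z"];E=np.linalg.inv(f["extrinsics"])
    v,u=np.mgrid[0:480,0:640]
    c=np.stack([(u-K[0,2])/K[0,0]*z,-(v-K[1,2])/K[1,1]*z,-z],-1)
    return c@E[:3,:3].T+E[:3,3]
E
python3 - <<'E'
from h import *
o=manip.get_obs();print({k:np.round(v,3).tolist() for k,v in o.items()})
ims=[]
for n in("scene","top"):
    f=manip.grab_frame(n);np.savez(n+".npz",**f);cv2.imwrite(f"pics/{n}0.png",f["img"])
    print(n,np.round(np.linalg.inv(f["extrinsics"]),2).tolist(),(f["range_z"]>0).mean(), [k for k in f])
E
```

```text
{'time_s': 0.0, 'qpos': [1.214, 0.707, -0.028, 1.485, 0.022, 0.951, -0.075], 'joint_velocities': [-0.0, -0.002, -0.002, 0.001, -0.0, -0.001, 0.002], 'tau': [0.0, -88.322, 1.234, -23.616, 0.017, 0.007, 0.0], 'tool_pos': [177.955, -546.512, 247.839], 'ee_rot': [[0.951, 0.31, -0.0], [0.31, -0.951, 0.001], [-0.0, -0.001, -1.0]], 'ft_force': [0.72, -0.352, -0.285], 'ft_torque': [-0.024, 0.038, 0.007], 'grasp_force': 0.0, 'width': 85.627}
scene [[-0.79, 0.3, -0.53, 96.73], [-0.61, -0.36, 0.71, 213.42], [0.02, 0.88, 0.47, 439.68], [0.0, 0.0, 0.0, 1.0]] 0.99609375 ['img', 'range_z', 'camera_matrix', 'extrinsics']
top [[0.01, 0.99, -0.13, 409.42], [-1.0, 0.02, 0.03, -371.5], [0.03, 0.13, 0.99, 897.93], [0.0, 0.0, 0.0, 1.0]] 0.9958463541666667 ['img', 'range_z', 'camera_matrix', 'extrinsics']
```

View pics/scene0.png

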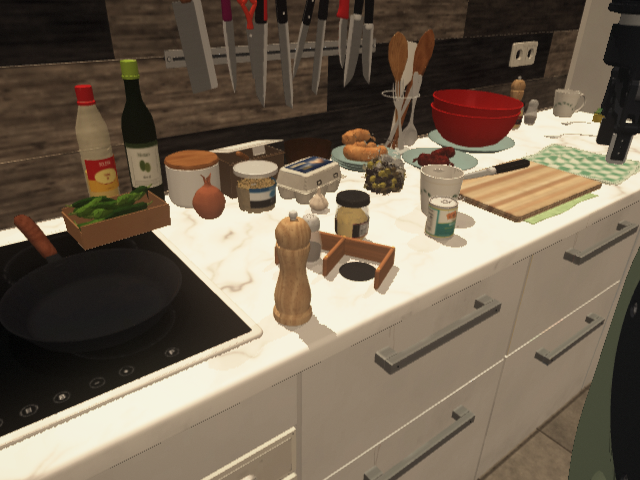

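View pics/top0.png

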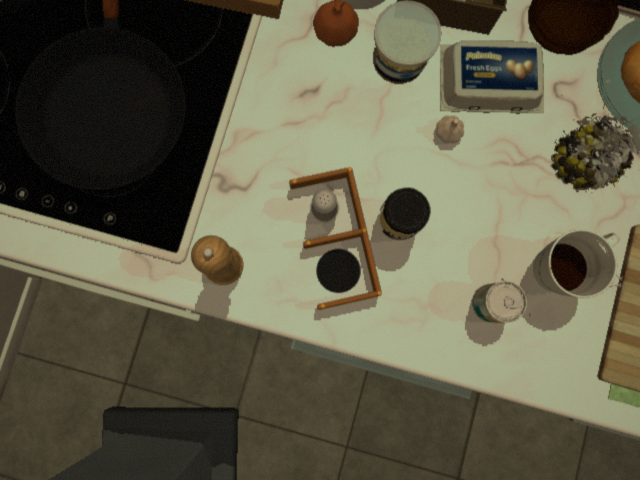

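The scene and top views show the mill at top-view pixel (220,265), left of the rack. The pad is in the near bay at (338,270), the salt shaker in the far bay at (323,203) and the mustard jar behind the rack at (405,210). The bays open to the left (+y).

```bash
cat > m.py <<'E'
from h import *
def circ(P): # fit circle in xy
    A=np.c_[2*P[:,:2],np.ones(len(P))];s=np.linalg.lstsq(A,(P[:,:2]**2).sum(1),rcond=None)[0]
    return s[:2],np.sqrt(s[2]+s[:2]@s[:2])
def measure(f,roi):
    p=pts(f); return p
E
python3 - <<'E'
from m import *
D={n:dict(np.load(n+".npz")) for n in("scene","top")}
P=pts(D["top"]);img=D["top"]["img"]
print("table z",np.median(P[330:340,400:440,2]), "edge check")
g=img.max(2)
m=np.zeros((480,640),bool);m[240:300,310:366]=1
m&=(g<60)&(abs(P[...,2])<6)
print("pad",m.sum(),P[m].mean(0).round(1),np.ptp(P[m],0).round(1))
r=np.zeros((480,640),bool);r[160:312,285:385]=1
r&=(P[...,2]>30)&(P[...,2]<42)&(img[...,2]>img[...,0]*1.8+10)
q=P[r][:,:2].astype(np.float32);print("rack n",len(q));R=cv2.minAreaRect(q);print(R,cv2.boxPoints(R).round(1).tolist())
for n,ro in(("top",(225,300,185,250)),("scene",(205,330,270,318))):
    Q=pts(D[n])[ro[0]:ro[1],ro[2]:ro[3]].reshape(-1,3)
    for lo,hi in((15,35),(60,110),(125,175)):
        s=Q[(Q[:,2]>lo)&(Q[:,2]<hi)]
        s=s[(abs(s[:,0]-np.median(s[:,0]))<50)&(abs(s[:,1]-np.median(s[:,1]))<50)] if len(s) else s
        if len(s)>20: print(n,lo,hi,len(s),s.min(0).round(),s.max(0).round(),circ(s))
for nm,ro in(("salt",(180,230,305,342)),("must",(180,245,375,435))):
    Q=P[ro[0]:ro[1],ro[2]:ro[3]].reshape(-1,3);s=Q[Q[:,2]>80];print(nm,s.mean(0).round(1),len(s))
E
```

```text
table z -0.25729626692299234 edge check
pad 1449 [ 486.1 -414.7    0.5] [62.9 62.5 10.6]
rack n 1577
((534.360107421875, -419.70013427734375), (190.9562225341797, 115.77994537353516), 13.54890251159668) [[428.0, -385.79998779296875], [455.1000061035156, -498.29998779296875], [640.7000122070312, -453.6000061035156], [613.5999755859375, -341.1000061035156]]
top 15 35 46 [ 465. -273.   15.] [ 504. -228.   35.] (array([ 492.18314868, -245.76494687]), np.float64(27.13120953531819))
top 60 110 117 [ 469. -270.   60.] [ 504. -236.   77.] (array([ 492.6472783 , -246.22049032]), np.float64(21.89491471776058))
top 125 175 1267 [ 467. -273.  130.] [ 516. -225.  172.] (array([ 491.3021373 , -250.04271389]), np.float64(17.33867857960415))
scene 15 35 384 [ 462. -258.   15.] [ 511. -216.   35.] (array([ 489.36987694, -243.96879755]), np.float64(25.569885217941174))
scene 60 110 864 [ 467. -258.   60.] [ 506. -222.  110.] (array([ 488.62746113, -243.99299795]), np.float64(18.60932277120346))
scene 125 175 971 [ 465. -264.  125.] [ 511. -221.  169.] (array([ 484.22674703, -239.60450369]), np.float64(15.300425440326032))
salt [ 572.1 -390.9   97.6] 412
must [ 559.7 -500.8   99.8] 1742
```

Emit:
carry_out([
  [[15,20,6],[0,0,3.6],30],
  [[15,20,6],[0,0,3.6],30],
  [[15,20,6],[0,0,3.6],30],
  [[15,20,6],[0,0,3.6],30],
  [[15,20,6],[0,0,3.6],30],
  [[15,20,0],[0,0,3.6],30],
  [[15,20,0],[0,0,3.6],30],
  [[15,20,0],[0,0,3.6],30],
  [[15,20,0],[0,0,3.6],30],
  [[15,20,0],[0,0,3.6],30],
])

```text
time_s: 0.93
tool_pos: [328.5, -345.6, 278.2]
ee_rot: [[0.585, 0.811, -0.0], [0.811, -0.585, 0.0], [0.0, -0.0, -1.0]]
ft_force: [1.4, -0.4, 0.4]
width: 30.3
grasp_force: 0.0
```

Emit:
carry_out([
  [[15,20,0],[0,0,3.6],30],
  [[15,20,0],[0,0,3.6],30],
  [[15,20,0],[0,0,3.6],30],
  [[15,20,0],[0,0,3.6],30],
  [[15,20,0],[0,0,3.6],30],
  [[15,20,0],[0,0,3.6],30],
  [[15,20,0],[0,0,3.6],30],
  [[15,20,0],[0,0,3.6],30],
  [[15,20,0],[0,0,3.6],30],
  [[15,20,0],[0,0,3.6],30],
])

```text
time_s: 1.77
tool_pos: [478.5, -145.6, 278.2]
ee_rot: [[-0.004, 1.0, -0.0], [1.0, 0.004, 0.0], [0.0, -0.0, -1.0]]
ft_force: [0.3, -0.2, -0.4]
width: 29.8
grasp_force: 0.0
```

Emit:
carry_out([
  [[0,0,0],[-5,0,0],30],
  [[0,0,0],[-5,0,0],30],
  [[0,0,0],[-5,0,0],30],
  [[0,0,0],[-5,0,0],30],
  [[0,0,0],[-5,0,0],30],
  [[0,0,0],[-5,0,0],30],
  [[0,0,0],[-5,0,0],30],
  [[0,0,0],[-5,0,0],30],
  [[0,0,0],[-5,0,0],30],
  [[0,0,0],[0,0,0],30],
])

```text
time_s: 2.6
tool_pos: [478.4, -144.4, 276.8]
ee_rot: [[-0.006, 1.0, 0.001], [0.704, 0.005, -0.71], [-0.71, -0.004, -0.704]]
ft_force: [-0.1, 1.6, -0.9]
width: 30.1
grasp_force: 0.0
```

Emit:
carry_out([
  [[2,0,-25],[0,0,0],30],
  [[2,0,-25],[0,0,0],30],
  [[2,0,-25],[0,0,0],30],
  [[2,0,-25],[0,0,0],30],
  [[2,0,-25],[0,0,0],30],
  [[2,0,-25],[0,0,0],30],
  [[0,0,-25],[0,0,0],30],
  [[0,0,-25],[0,0,0],30],
  [[0,0,-25],[0,0,0],30],
  [[0,0,-17],[0,0,0],30],
])

```text
time_s: 3.43
tool_pos: [489.6, -147.1, 34.2]
ee_rot: [[-0.0, 1.0, -0.003], [0.709, -0.002, -0.705], [-0.705, -0.002, -0.709]]
ft_force: [0.0, 0.3, -0.5]
width: 30.0
grasp_force: 0.0
```

Run:
```python
from h import *
o=manip.get_obs();print(o["tool_pos"],o["ft_force"])
f=manip.grab_frame("scene");a=f["img"][150:400,200:500]
t=manip.grab_frame("top");b=t["img"][120:370,100:400]
cv2.imwrite("pics/c1.png",cv2.resize(np.hstack([a,b]),(800,333)))
```

```text
[ 489.58511836 -147.13694373   34.16880878] [ 0.00845846  0.32852672 -0.50042787]
```

View pics/c1.png

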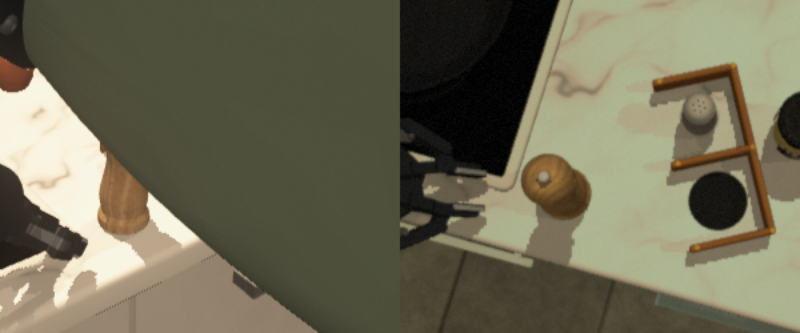

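Fingertips (left crop about (80,245), right crop about (480,190)) straddle the mill's foot line, at the right height. The pad is clear. Next I close the gap and push slowly.

Emit:
carry_out([
  [[0.2,-8,0],[0,0,0],30],
  [[0.2,-8,0],[0,0,0],30],
  [[0.2,-8,0],[0,0,0],30],
  [[0.2,-6,0],[0,0,0],30],
  [[0.2,-4,0],[0,0,0],30],
  [[0,-3,0],[0,0,0],30],
  [[0,-3,0],[0,0,0],30],
  [[0,-3,0],[0,0,0],30],
  [[0,-3,0],[0,0,0],30],
  [[0,-3,0],[0,0,0],30],
])

```text
time_s: 4.37
tool_pos: [491.1, -195.9, 36.2]
ee_rot: [[-0.001, 1.0, 0.0], [0.707, 0.001, -0.707], [-0.707, -0.001, -0.707]]
ft_force: [0.2, -0.1, -0.2]
width: 30.3
grasp_force: 0.0
```

Emit:
carry_out([
  [[0,-3,0],[0,0,0],30],
  [[0,-3,0],[0,0,0],30],
  [[0,-3,0],[0,0,0],30],
  [[0,-3,0],[0,0,0],30],
  [[0,-3,0],[0,0,0],30],
  [[-0.4,-3,0],[0,0,0],30],
  [[-0.4,-3,0],[0,0,0],30],
  [[-0.5,-3,0],[0,0,0],30],
  [[-0.6,-3,0],[0,0,0],30],
  [[-0.6,-3,0],[0,0,0],30],
])

```text
time_s: 5.2
tool_pos: [488.5, -226.0, 36.3]
ee_rot: [[-0.001, 1.0, -0.0], [0.707, 0.0, -0.707], [-0.707, -0.0, -0.707]]
ft_force: [0.8, 1.8, 0.6]
width: 30.0
grasp_force: 0.7
```

```bash
cat > look.py <<'E'
from m import *
import sys
f=manip.grab_frame("top");o=manip.get_obs();P=pts(f);h=P[...,2]
xr=np.array([.23,-.973]);yr=np.array([.973,.23])
t=o["tool_pos"][:2]
img=f["img"].astype(int)
wood=(img[...,2]>img[...,0]*1.3+10)
d=np.hypot(P[...,0]-t[0],P[...,1]-(t[1]-45))
s=P[wood&(h>128)&(h<150)&(d<45)]
c,r=circ(s); pad=np.array([486.1,-414.7])
print("tcp",o["tool_pos"].round(1),"F",o["ft_force"].round(1),"head",c.round(1),r,"minmax ctr",((s.min(0)+s.max(0))/2).round(1),len(s))
print("rel pad in rack axes",(c-pad)@xr,(c-pad)@yr)
cv2.imwrite("pics/%s.png"%sys.argv[1],cv2.resize(f["img"][150:330,170:410],(720,540)))
E
python3 look.py a1
```

```text
tcp [ 488.2 -226.7   36.4] F [ 1.2 -0.   0.7] head [ 490.  -269.6] 22.249488104200505 minmax ctr [ 489.9 -269.5  139.9] 433
rel pad in rack axes -140.2699112468894 37.15064145692076
```

View pics/a1.png

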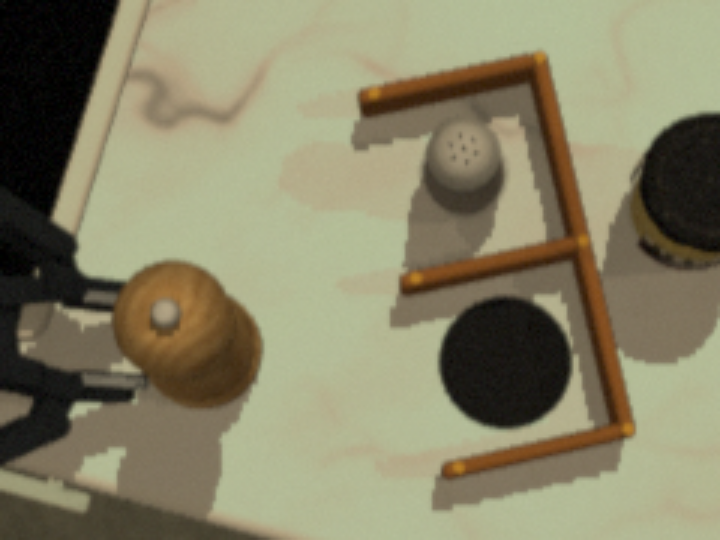

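The mill is seated against the fingers at (190,340) and upright. Pad at (505,362), bay mouth between (410,283) and (455,470). I continue toward a point in front of the bay.

Emit:
carry_out([
  [[-1.0,-3.6,0],[0,0,0],30],
  [[-1.0,-3.6,0],[0,0,0],30],
  [[-1.0,-3.6,0],[0,0,0],30],
  [[-1.0,-3.6,0],[0,0,0],30],
  [[-1.0,-3.6,0],[0,0,0],30],
  [[-1.0,-3.6,0],[0,0,0],30],
  [[-1.0,-3.6,0],[0,0,0],30],
  [[-1.0,-3.6,0],[0,0,0],30],
  [[-1.0,-3.6,0],[0,0,0],30],
  [[-1.0,-3.6,0],[0,0,0],30],
])

```text
time_s: 6.08
tool_pos: [478.4, -262.1, 36.3]
ee_rot: [[-0.001, 1.0, -0.0], [0.707, 0.0, -0.707], [-0.707, -0.001, -0.707]]
ft_force: [-0.4, 1.8, -0.1]
width: 30.4
grasp_force: 0.7
```

Emit:
carry_out([
  [[-1.0,-3.6,0],[0,0,0],30],
  [[-1.0,-3.6,0],[0,0,0],30],
  [[-1.0,-3.6,0],[0,0,0],30],
  [[-1.0,-3.6,0],[0,0,0],30],
  [[-1.0,-3.6,0],[0,0,0],30],
  [[-1.0,-3.6,0],[0,0,0],30],
  [[-1.0,-3.6,0],[0,0,0],30],
  [[-1.0,-3,0],[0,0,0],30],
  [[-1.0,-3,0],[0,0,0],30],
  [[0,0,0],[0,0,0],30],
])

```text
time_s: 6.92
tool_pos: [469.2, -293.6, 36.4]
ee_rot: [[-0.0, 1.0, -0.001], [0.707, -0.0, -0.707], [-0.707, -0.001, -0.707]]
ft_force: [0.2, 0.5, -0.6]
width: 30.1
grasp_force: 0.3
```

```bash
python3 look.py a2
```

```text
tcp [ 469.3 -293.3   36.3] F [-1.  -0.4 -0.1] head [ 470.7 -337.1] 22.143375646346836 minmax ctr [ 470.8 -337.1  142.9] 407
rel pad in rack axes -79.04002005908411 2.893520200722795
```

View pics/a2.png

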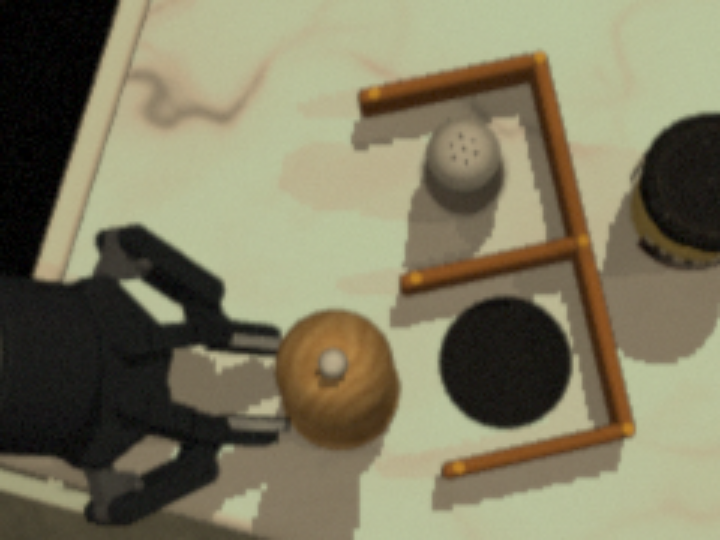

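The mill is at (338,385), upright, in front of the bay mouth and lined up with the pad at (505,362). I push straight in along the rails.

Emit:
carry_out([
  [[0.7,-3.6,0],[0,0,0],30],
  [[0.7,-3.6,0],[0,0,0],30],
  [[0.7,-3.6,0],[0,0,0],30],
  [[0.7,-3.6,0],[0,0,0],30],
  [[0.7,-3.6,0],[0,0,0],30],
  [[0.7,-3.6,0],[0,0,0],30],
  [[0.7,-3.6,0],[0,0,0],30],
  [[0.7,-3.6,0],[0,0,0],30],
  [[0.7,-3.6,0],[0,0,0],30],
  [[0.7,-3.6,0],[0,0,0],30],
])

```text
time_s: 7.8
tool_pos: [476.6, -329.3, 36.3]
ee_rot: [[-0.001, 1.0, -0.0], [0.707, 0.0, -0.707], [-0.707, -0.001, -0.707]]
ft_force: [-0.3, 1.4, 1.2]
width: 29.9
grasp_force: 0.8
```

```bash
python3 look.py a3
```

```text
tcp [ 476.6 -330.    36.4] F [-1.   0.2 -0.2] head [ 478.2 -372.7] 22.322466907362504 minmax ctr [ 478.5 -372.5  140.7] 437
rel pad in rack axes -42.679950686206645 1.9701250868240414
```

Emit:
carry_out([
  [[0.8,-4,0],[0,0,0],30],
  [[0.8,-4,0],[0,0,0],30],
  [[0.8,-4,0],[0,0,0],30],
  [[0.8,-4,0],[0,0,0],30],
  [[0.8,-4,0],[0,0,0],30],
  [[0.8,-4,0],[0,0,0],30],
  [[0.8,-4,0],[0,0,0],30],
  [[0.8,-4,0],[0,0,0],30],
  [[0.8,-4,0],[0,0,0],30],
  [[0.8,-3,0],[0,0,0],30],
])

```text
time_s: 8.68
tool_pos: [484.5, -368.5, 36.3]
ee_rot: [[-0.0, 1.0, -0.0], [0.707, 0.0, -0.707], [-0.707, -0.001, -0.707]]
ft_force: [-0.5, 1.5, 0.6]
width: 30.0
grasp_force: 0.8
```

```bash
python3 look.py a4
```

```text
tcp [ 484.5 -368.9   36.4] F [-0.6 -0.1  0.4] head [ 486.2 -411.8] 22.365928889107288 minmax ctr [ 486.5 -411.7  140.9] 428
rel pad in rack axes -2.8065241198159825 0.7386892110588926
```

View pics/a4.png

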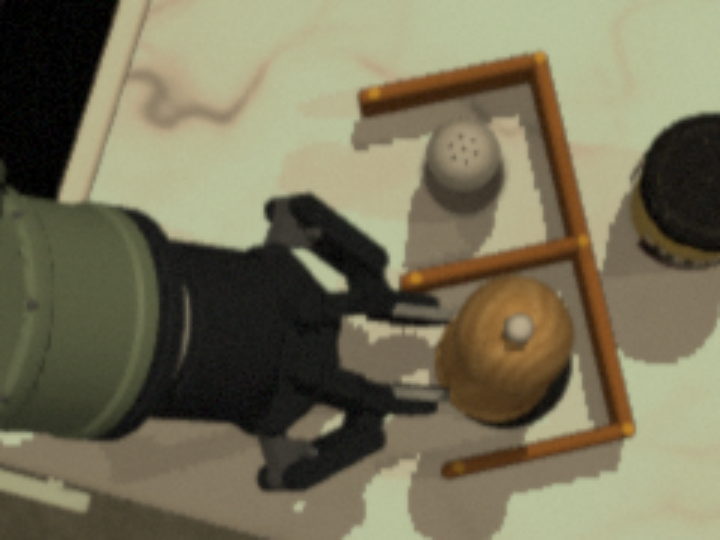

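The mill stands at (505,355) over the pad, inside the bay's rails, and the salt shaker hasn't moved. I draw back.

Emit:
carry_out([
  [[-0.7,3,0],[0,0,0],30],
  [[-1,5,0],[0,0,0],30],
  [[-2,8,0],[0,0,0],30],
  [[-2,10,0],[0,0,0],30],
  [[-2,10,0],[0,0,0],30],
  [[-2,12,0],[0,0,0],30],
  [[-2,12,0],[0,0,0],30],
  [[-2,12,0],[0,0,0],30],
  [[0,10,5],[0,0,0],30],
  [[0,0,0],[0,0,0],30],
])

```text
time_s: 9.57
tool_pos: [471.3, -283.3, 41.4]
ee_rot: [[-0.002, 1.0, 0.002], [0.708, 0.003, -0.706], [-0.706, -0.0, -0.708]]
ft_force: [0.4, -0.9, -0.2]
width: 30.3
grasp_force: 0.0
```

```bash
sed -i 's/t\[0\],P/486,P/;s/(t\[1\]-45)/(-412)/' look.py; sed -i 's/P\[...,0\]-t\[0\]/P[...,0]-486/' look.py; python3 look.py a5
```

```text
tcp [ 471.3 -284.7   41.4] F [-0.  -0.8 -0.2] head [ 486.3 -412. ] 22.338958132743713 minmax ctr [ 486.5 -412.3  141.6] 432
rel pad in rack axes -2.5833063281584283 0.7945115121006394
```

View pics/a5.png

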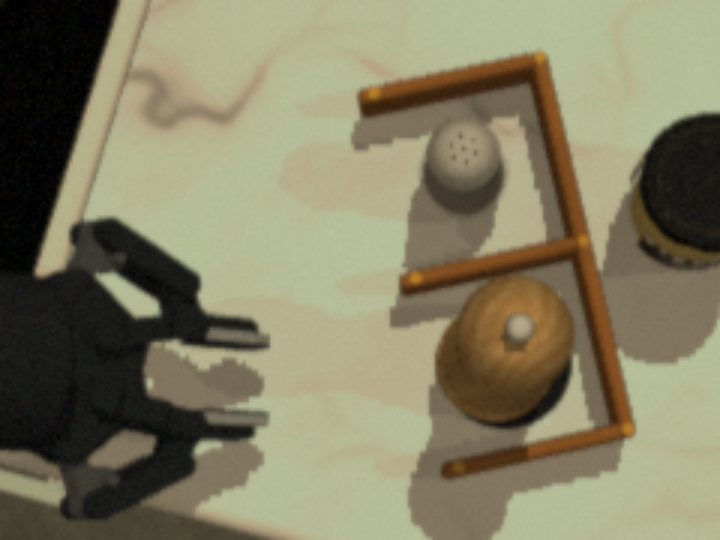

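The mill is upright at (505,355) in the bay, about 3 mm from the pad's centre. The gripper is clear and nothing else has moved.

```bash
python3 -c "from workcell import manip; print(manip.hand_in())"
```

```text
the job is handed in; nothing more can be done
None
```

I pushed the pepper mill upright into the empty bay, about 3 mm from the pad's centre by the top camera, drew the gripper clear and handed the job in; no verdict came back.

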